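# Turn a lens and its rear cap over together

## Robot

A 6-joint arm with a two-finger parallel gripper is mounted at the origin on the work surface. World frame = base frame: x ahead of the robot, y to its left, z up, the work surface at z = 0. Lengths are in mm, angles in rad, forces in N, time in s.
With the tool pointing down it reaches from about 350 to 975 mm from the base axis. Payload 7.1 kg.
Tool frame: the origin (TCP) lies at the very end of the fingers, on their centre line; the grasp point (between the pads) lies 19 mm behind it; z points along the fingers, y is the line along which they close (so a half turn about z gives the same grasp; the last joint's range is limited). The gripper opens to 88 mm and grips with 3 to 60 N. Pads are 20 mm wide; open, the fingers measure 115 mm over their backs; the gripper's body (75 mm by 178 mm) begins 61 mm behind the grasp point.
Start: joints at [-1.254, 0.423, 1.63, -0, 1.089, -0.019], TCP at [205.97, -590.069, 222.675] pointing down, gripper open.
Joint ranges: [-3, 3], [-0.9, 2.11], [0.09, 2.58], [-1.31, 4.45], [0.11, 2.69], [-2.54, 2.54]. Speed limits (rad/s): [2.39, 2.39, 3.01, 3.14, 3.14, 3.14].

## Interface

Orientations are given as a rotation vector (axis times angle).
In Python, from workcell import ctrl gives the robot as it stands. The module is installed in compiled form; this text tells all that it offers.
- The arm moves only by the shell command python3 -m inch 'ROWS'. ROWS is JSON, a list of rows, each a list of 7 numbers: the shift along the tool's x, y, z scaled (see below), then the turn, a rotation vector about the tool's x, y, z scaled (see below), then the closure, from -1 (fully open) to 1 (shut). In form: [[tx, ty, tz, wx, wy, wz, hand], ...]. A call has 1 to 10 rows; each row is the pose to reach, as a shift and turn from the pose commanded when the call began, along the tool's axes at that moment; what a row does not reach only later rows make up. The controller multiplies each number of a shift by 0.15 m and each number of a turn by pi/4 rad. A row lasts 1/8 s, in which the tool goes at most 62.5 mm and 10.7 degrees, less where a joint would pass 70% of its speed; a pose out of reach is approached as far as the arm can. A call with a number of a shift or a turn outside -1 to 1 is refused whole. A call with a gripper value outside its range is refused whole. The fingers move at their own pace and stop on an object; the grip force is fixed at half the most. Time passes only in rows, so rows that repeat a pose let the fingers close. It gives the time, the measured TCP pose, the force, the opening and the grip force at its end, in the units of the state.
- ctrl.get_obs(): the state, without advancing time (a new reading comes with each control period).
- ctrl.get_image(name): name is "side" or "top" or "wrist"; returns the picture (384x512x3 uint8, red, green, blue); there is no depth.
- ctrl.camera_params(name): a dict with "vfov" (degrees; the focal length in pixels is half the picture's height over the tangent of half this angle, whatever the lens; pixels are square), "cx", "cy" (the principal point, pixels), "distortion" ([k1, k2, p1, p2, k3] as OpenCV has them; the pictures are not rectified), "eye" and "attitude" of the camera in the world; the wrist camera has in their place "tool_from_camera" (4x4, takes a point from camera to tool coordinates, whose origin is the TCP and whose axes are the flange's). Camera axes: x right, y up, looking along -z (the intrinsics and any distortion apply to the point x, -y, -z); pixel columns grow to the right and rows downward; lengths in mm; the calibration is good to about 2 mm. A picture is of the moment at which its call begins: read the wrist's pose just before it. camera_params takes no time and is no camera call.
- ctrl.close_job(): hands the job in; it is judged then, once.
The state is a dict: "t": time; "qpos": joint angles; "qvel": joint speeds; "joint_torque": joint torques, N m; "ee_pos": TCP position; "orientation": TCP orientation; "ft_force": force on the tool from outside, world axes, zero at the start; "moment": the same for the moment, N m; "width": finger opening in mm; "grasp_force": force on a finger pad.
Only numpy, scipy, OpenCV 4.12 (cv2) and the standard library are available. Lean on these libraries where they do the work, as an engineer would, in place of code of your own. Each camera call takes 0.05 s, during which the arm holds its last target. There are 200 camera calls.

## Task

Two clear acrylic turn-over stands sit on the shelf, each with a lens standing on its rear cap inside a swinging cradle. Take the orange handle of the stand that holds the black lens on the grey cap and swing its cradle up and all the way over to the other side, so that the lens lies upside down with the cap on top of it. Keep hold on the way down rather than letting it drop, let go once it is fully down, and leave the silver lens in the other stand alone.

Things in the scene. Friction and masses are not known exactly. Their poses are not given: they have to be found in the camera images.
- black_stand: Clear acrylic turn-over stand with the black lens; fixed base plate 106 x 190 x 4 mm. Origin: centre of its underside. x runs along the hinge, y to the side where the cradle lies at the start, z up. The level hinge axis is parallel to x, 44 mm above the origin. The cradle, a clear frame 74 mm wide and 77 high, reaches 14 to 88 mm from the hinge; lying, its roof is 82.5 mm above the shelf. The other stand is alike.
- black_handle (a point): Best pinch point on the round orange handle bar, on its centre line, 23 mm from its free end. Bar 12 mm thick, parallel to the hinge and 80 mm from it, standing 56 mm out of the cradle's -x wall (stand x -37 to -93 mm; this point at x -70). In the stand frame it goes from y 80, z 44 mm (start) over y 0, z 124 to y -80, z 44 (end). The bar may turn between the pads.
- black_cradle (a joint): Swing of the black lens's cradle, rad: 0 lying on the stand's +y side (start), 1.57 straight up, 3.14 lying on the -y side (fully over, on its stop). Positive about the stand's x axis. Lightly damped, no catch: it falls to the nearer side if let go. Lifting takes about 4 N at the handle.
- black_lens: Black lens, 60 mm in diameter, 56 mm long with its steel rear mount (44 mm in diameter, 6 long), about 0.25 kg. Origin: centre of the mount's rear face; z along the optical axis to the front, up at the start. Stands loosely, mount down, in the grey cap.
- grey_cap: Grey plastic rear cap, a cup 62 mm in diameter, 16 mm high, about 0.03 kg. Origin: centre of its closed outer face; z to its open side, up at the start. The seated lens's origin is 10 mm along z. The pair, 66 mm high, has 3 to 4 mm of play in the cradle and turns over with it.
- silver_lens: Silver lens of the same size, on a black cap in the other stand; leave it. Origin: centre of its mount's rear face, z to its front, up.
Things that resemble listed ones, but are neither listed nor needed, are in the scene too. What is shaped like the black_stand but turquoise is not meant. What is shaped like the black_lens but blue is not meant.

How it is judged (in metres and radians):
On the way:
1. the cradle stands upright with lens and cap still together in it (value of joint black_cradle between 1.4 and 2.4 rad and distance between black_lens and grey_cap below 0.02 m), for 0.05 s.
At the end, for the whole second after the job is handed in: Black lens's cradle fully over on its other side (10 deg); lens and grey cap both upside down (10 deg), cap on top and seated (centres within 10 mm), in the cradle (35 to 67 mm from the hinge), at rest; silver lens within 15 mm of its start (value of joint black_cradle above 2.97 rad and angle between each of black_lens, grey_cap's own z axis and vertical above 2.967 rad and horizontal distance between black_lens and grey_cap below 0.01 m and distance between black_lens and grey_cap below 0.02 m and y of black_lens in the frame of black_stand between -0.067 and -0.035 m and linear speed of each of black_lens, grey_cap below 0.02 m/s and velocity of joint black_cradle below 0.1 rad/s and distance of silver_lens from where it was at the start of the episode below 0.015 m); the robot touches nothing.
It fails at once if the cradle is let go of past the top and drops (faster than 1.5 rad/s with nothing touching it, before its last 14 degrees) (value of joint black_cradle between 1.75 and 2.9 rad and velocity of joint black_cradle above 1.5 rad/s and contact force between each of the fingers, the arm and black_stand below 0.02 N).
It fails at once if the silver lens is moved more than 30 mm or tipped more than 20 degrees (distance of silver_lens from where it was at the start of the episode above 0.03 m or angle between silver_lens's own z axis and vertical above 0.35 rad).
It fails at once if lens and cap come apart (over 20 mm beyond their seated 10 mm) (distance between black_lens and grey_cap above 0.03 m).
It also fails if it takes over 40 s, if anything falls off the work surface, if the arm or the gripper's body presses on something with over 40 N, if the wrist force passes 120 N, or if a joint passes its speed limit or range.

## Working session

There is one attempt and no reset: what is moved stays moved. The work goes in short steps, Python scripts to look and compute and a shell command to move; the robot and the scene stay as the last step left them, time stands still between calls to the robot, and variables do not carry over. Pictures are saved under pics/ and viewed, at most 10 in all, crops included, and the job is handed in when it is done.

```bash
mkdir -p pics
python3 - <<'E'
from workcell import ctrl
import cv2
o=ctrl.get_obs();print(o['t'],o['ee_pos'],o['orientation'],o['width'])
for n in("top","side","wrist"):
    cv2.imwrite(f"pics/{n}0.png",ctrl.get_image(n)[:,:,::-1]);print(n,ctrl.camera_params(n))
E
```

```text
0.0 [ 205.80137597 -589.54273326  221.87285026] [-3.09586244e+00 -5.24692897e-01  3.63897504e-04] 87.75844906345074
top {'vfov': 51.80567226555527, 'cx': 259.17365356374074, 'cy': 195.10216496677901, 'distortion': array([-0.13594789,  0.        ,  0.        ,  0.        ,  0.        ]), 'eye': array([507.90495164,  43.61901475, 989.69781402]), 'attitude': array([ 0.05171773, -0.09174867, -1.54943647])}
side {'vfov': 57.09649367334357, 'cx': 251.45999628066522, 'cy': 190.01993563716272, 'distortion': array([-0.03985066,  0.        ,  0.        ,  0.        ,  0.        ]), 'eye': array([370.89686461, 490.46669109, 539.34142465]), 'attitude': array([ 0.23533484, -1.14296116, -2.49543489])}
wrist {'vfov': 63.696540598260306, 'cx': 258.2085733472003, 'cy': 186.7051227075991, 'distortion': array([-0.0051786,  0.       ,  0.       ,  0.       ,  0.       ]), 'tool_from_camera': array([[-7.63792359e-04,  9.70377747e-01,  2.41591482e-01,
         6.67146848e+01],
       [ 9.99999682e-01,  6.86131917e-04,  4.05581239e-04,
        -1.53844848e+00],
       [ 2.27803382e-04,  2.41591715e-01, -9.70377963e-01,
        -1.62661541e+02],
       [ 0.00000000e+00,  0.00000000e+00,  0.00000000e+00,
         1.00000000e+00]])}
```

View pics/top0.png

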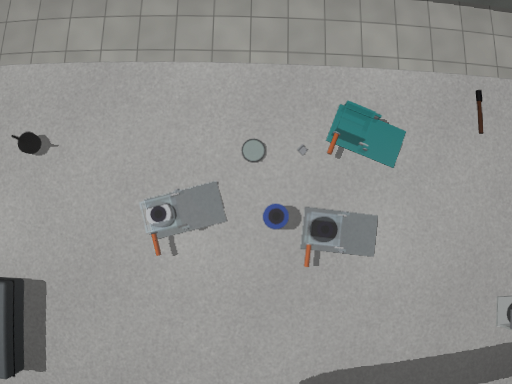

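View pics/side0.png

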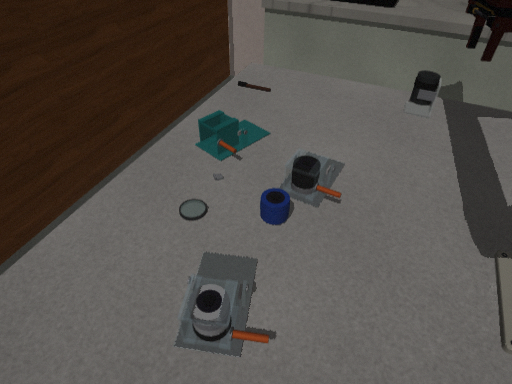

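The top view shows the black stand at about (340,231) with its plate from (303,208) to (377,255). Its orange handle runs from (309,245) to (307,266). The silver stand is at (185,208), and the blue lens and turquoise stand are decoys. In the side view the black stand's handle is at about (330,192).

```bash
cat > h.py <<'E'
import numpy as np,cv2
from scipy.spatial.transform import Rotation as R
from workcell import ctrl
def ray(n,uv,pose=None):
    p=ctrl.camera_params(n);f=192/np.tan(np.radians(p['vfov']/2))
    K=np.array([[f,0,p['cx']],[0,f,p['cy']],[0,0,1]])
    q=cv2.undistortPoints(np.array([[uv]],float),K,p['distortion'])[0,0]
    d=np.array([q[0],-q[1],-1])
    if n=='wrist':
        T=p['tool_from_camera'];A=R.from_rotvec(pose[1])
        return A.apply(T[:3,3])+pose[0],A.apply(T[:3,:3]@d)
    return p['eye'],R.from_rotvec(p['attitude']).apply(d)
def atz(n,uv,z,pose=None):
    e,d=ray(n,uv,pose);return e+d*(z-e[2])/d[2]
def tri(a,b):
    (e,d),(g,k)=a,b;s=np.linalg.lstsq(np.c_[d,-k],g-e,rcond=None)[0]
    return (e+d*s[0]+g+k*s[1])/2,np.linalg.norm(e+d*s[0]-g-k*s[1])
def bar(im,near):
    hsv=cv2.cvtColor(im,cv2.COLOR_RGB2HSV)
    m=cv2.inRange(hsv,(3,150,80),(16,255,255))
    n,l,s,c=cv2.connectedComponentsWithStats(m)
    i=min((i for i in range(1,n) if s[i,4]>20),key=lambda i:np.hypot(*(c[i]-near)))
    p=np.argwhere(l==i)[:,::-1].astype(float);mu=p.mean(0)
    v=np.linalg.svd(p-mu,full_matrices=False)[2][0];t=(p-mu)@v
    return mu,mu+v*(t.min()-.5),mu+v*(t.max()+.5),len(p)
E
python3 - <<'E'
from h import *
t=cv2.imread('pics/top0.png')[:,:,::-1];s=cv2.imread('pics/side0.png')[:,:,::-1]
bt=bar(t,(308,256));bs=bar(s,(328,191));print(bt,bs)
for q in bt[:3]: print('z44',atz('top',q,44))
for q in bs[:3]: print('side z44',atz('side',q,44))
print(tri(ray('top',bt[0]),ray('side',bs[0])))
cv2.imwrite('pics/crop.png',cv2.resize(t[190:280,280:400,::-1],None,fx=6,fy=6,interpolation=cv2.INTER_CUBIC))
E
```

```text
(array([307.07575758, 255.09090909]), array([308.33494978, 244.53641503]), array([305.82179259, 265.60158884]), 66) (array([328.30973451, 190.99115044]), array([316.20086152, 186.77445301]), array([340.1423396 , 195.11164254]), 113)
z44 [453.53064486 -96.95228778  44.        ]
z44 [478.73123636 -99.67617186  44.        ]
z44 [428.48129574 -94.27154732  44.        ]
side z44 [450.9387734  -99.16134634  44.        ]
side z44 [ 478.64700368 -101.80175577   44.        ]
side z44 [424.52551231 -96.65260029  44.        ]
(array([452.14936699, -97.07354292,  45.36837981]), np.float64(2.9798156910783393))
```

View pics/crop.png

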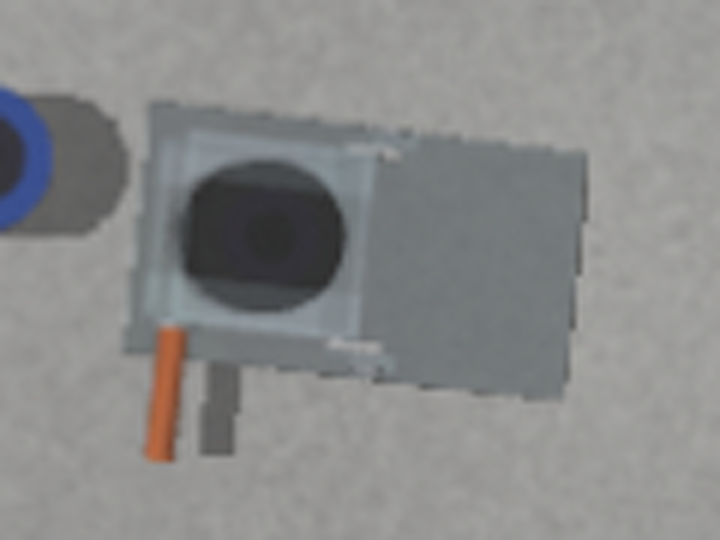

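The crop shows the plate corners at crop (150,100), (587,152), (563,400) and (125,352). The handle runs from crop (172,328) to (160,460), and the cradle lies on the world +y side.

```bash
cat >> h.py <<'E'
def move(target,yaw):
    o=ctrl.get_obs();A=R.from_rotvec(o['orientation'])
    # desired: z down, tool x = (cos yaw, sin yaw)
    c,s=np.cos(yaw),np.sin(yaw);B=R.from_matrix(np.array([[c,s,0],[s,-c,0],[0,0,-1.]]))
    print('row',np.round(A.inv().apply(np.array(target)-o['ee_pos'])/150,3),np.round((A.inv()*B).as_rotvec()/(np.pi/4),3))
E
python3 - <<'E'
from h import *
C=np.array([atz('top',(279.6+x/6,189.6+y/6),4)for x,y in((150,100),(587,152),(563,400),(125,352))])
print(C.round(1));c=C.mean(0)
for a,b in((0,1),(3,2),(3,0),(2,1)):
    d=C[b]-C[a];print(np.linalg.norm(d),np.degrees(np.arctan2(d[1],d[0])))
ys=C[0]+C[3]-C[1]-C[2];yaw=np.arctan2(-ys[0],ys[1]);print('c',c,'yaw',np.degrees(yaw))
X=np.array([np.cos(yaw),np.sin(yaw)]);Y=np.array([-X[1],X[0]])
P=c[:2]-70*X+80*Y;print('handle pred',P)
o=ctrl.get_obs();print(R.from_rotvec(o['orientation']).as_matrix().round(3))
b=np.array([P[0],P[1]]);move([*b,150],yaw)
E
```

```text
[[ 573.   -95.3    4. ]
 [ 554.4 -282.8    4. ]
 [ 449.7 -272.3    4. ]
 [ 468.   -86.     4. ]]
188.37658499911458 -95.65463052584462
187.20324442134165 -95.58686009817295
105.45327252729099 -5.060457906589027
105.22620542280383 -5.698142904439715
c [ 511.27822995 -184.11545876    4.        ] yaw -5.620851172062764
handle pred [449.45040869 -97.64395758]
[[ 0.944  0.33  -0.   ]
 [ 0.33  -0.944  0.001]
 [ 0.    -0.001 -1.   ]]
row [ 2.614 -2.561  0.484] [-0.001  0.     0.553]
```

```bash
python3 -m inch '[[1,-1,0,0,0,0,-1],[1,-1,0,0,0,0,-1],[1,-1,0,0,0,0,-1],[1,-1,0,0,0,0,-1]]' && python3 -m inch '[[1,-1,0,0,0,0,-1],[1,-1,0,0,0,0,-1],[1,-1,0,0,0,0,-1],[1,-1,0,0,0,0,-1]]' && python3 -m inch '[[0.61,-0.56,0.3,0,0,0.2,-1],[0.61,-0.56,0.3,0,0,0.4,-1],[0.61,-0.56,0.3,0,0,0.553,-1],[0.61,-0.56,0.3,0,0,0.553,-1],[0.61,-0.56,0.3,0,0,0.553,-1]]'
python3 - <<'E'
from h import *
o=ctrl.get_obs();print(o['t'],o['ee_pos'],o['qpos'])
pose=(o['ee_pos'],o['orientation']);im=ctrl.get_image('wrist')
cv2.imwrite('pics/w1.png',im[:,:,::-1])
b=bar(im,(256,300));print(b)
for q in b[:3]:print(atz('wrist',q,44,pose))
move([449.5,-97.5,26],np.radians(-5.6))
E
```

```text
t: 0.65
ee_pos: [298.7, -396.0, 222.4]
orientation: [-3.096, -0.528, 0.001]
ft_force: [0.2, -0.5, -0.8]
width: 87.6
grasp_force: 0.0
t: 1.15
ee_pos: [390.9, -205.3, 222.6]
orientation: [-3.096, -0.529, 0.0]
ft_force: [0.0, -1.0, -0.8]
width: 88.1
grasp_force: 0.0
t: 1.78
ee_pos: [448.9, -99.0, 177.9]
orientation: [3.138, -0.151, 0.0]
ft_force: [0.4, -0.4, 0.6]
width: 87.4
grasp_force: 0.0
1.775 [448.90111467 -99.00006105 177.85334505] [-2.42848235e-01  2.47045710e-01  2.02141695e+00 -2.04965499e-04
  8.73055380e-01  1.42433815e+00]
(array([256.01061947, 177.09911504]), array([256.04182499, 151.493957  ]), array([255.97844124, 203.50241154]), 565)
[451.12014515 -95.07489848  44.        ]
[476.16976969 -97.58637932  44.        ]
[424.19477262 -92.37518905  44.        ]
row [ 0.002 -0.012  1.013] [ 0. -0.  0.]
```

View pics/w1.png

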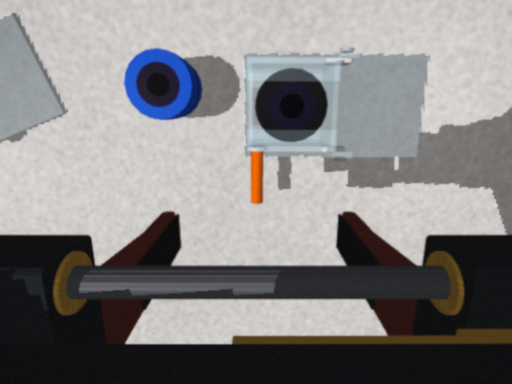

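The wrist view shows the handle at (256,152) to (256,203), centred between the open fingers and parallel to them, with nothing in the way. I'll go down and close.

```bash
python3 -m inch '[[0,-0.02,0.4,0,0,0,-1],[0,-0.02,0.7,0,0,0,-1],[0,-0.02,0.9,0,0,0,-1],[0,-0.02,1,0,0,0,-1],[0,-0.02,1,0,0,0,-1]]' && python3 -m inch '[[0,0,0.02,0,0,0,-1],[0,0,0.02,0,0,0,1],[0,0,0.02,0,0,0,1],[0,0,0.02,0,0,0,1],[0,0,0.02,0,0,0,1],[0,0,0.02,0,0,0,1],[0,0,0.02,0,0,0,1],[0,0,0.02,0,0,0,1]]'
```

```text
t: 2.45
ee_pos: [449.0, -96.0, 27.4]
orientation: [-3.138, 0.155, 0.002]
ft_force: [-0.2, 0.4, 1.1]
width: 87.9
grasp_force: 0.0
t: 3.45
ee_pos: [449.3, -95.5, 24.6]
orientation: [-3.138, 0.155, 0.0]
ft_force: [-0.4, -0.5, 0.8]
width: 21.4
grasp_force: 0.0
```

```bash
python3 -m inch '[[0,0,0,0,0,0,1],[0,0,0,0,0,0,1],[0,0,0,0,0,0,1],[0,0,0,0,0,0,1]]'; python3 -m inch '[[0,0.002,-0.046,0,0,0,1],[0,0.008,-0.093,0,0,0,1],[0,0.018,-0.138,0,0,0,1],[0,0.018,-0.138,0,0,0,1]]'
```

```text
t: 3.95
ee_pos: [449.3, -97.2, 24.7]
orientation: [3.136, -0.153, 0.0]
ft_force: [-3.5, -15.0, -2.0]
width: 11.4
grasp_force: 30.0
t: 4.45
ee_pos: [448.9, -100.2, 45.2]
orientation: [3.136, -0.153, 0.0]
ft_force: [-1.2, -18.0, -10.2]
width: 11.0
grasp_force: 30.0
```

The bar is gripped at 11 mm and following. I'm adding a small y correction to relieve the side force.

```bash
python3 -m inch '[[0,0.026,-0.044,0,0,0,1],[0,0.044,-0.087,0,0,0,1],[0,0.065,-0.129,0,0,0,1],[0,0.09,-0.168,0,0,0,1],[0,0.119,-0.205,0,0,0,1],[0,0.15,-0.239,0,0,0,1],[0,0.15,-0.239,0,0,0,1]]'
python3 - <<'E'
from h import *
im=ctrl.get_image('side');cv2.imwrite('pics/s1.png',cv2.resize(im[100:260,200:400,::-1],None,fx=3,fy=3))
E
```

```text
t: 5.32
ee_pos: [446.8, -120.2, 82.1]
orientation: [-3.137, 0.156, -0.0]
ft_force: [0.2, 7.5, 2.5]
width: 10.9
grasp_force: 30.0
```

View pics/s1.png

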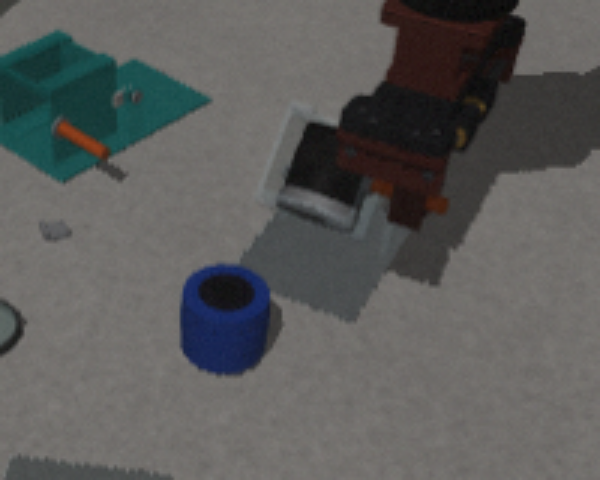

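The cradle is tilted about 45° at crop (320,165), with lens and cap still together inside and the fingers holding the bar. I'm carrying on over the top.

```bash
python3 -m inch '[[0,0.03,-0.031,0,0,0,1],[0,0.067,-0.06,0,0,0,1],[0,0.106,-0.085,0,0,0,1],[0,0.148,-0.106,0,0,0,1],[0,0.191,-0.124,0,0,0,1],[0,0.235,-0.138,0,0,0,1],[0,0.281,-0.148,0,0,0,1],[0,0.327,-0.154,0,0,0,1],[0,0.373,-0.156,0,0,0,1],[0,0.373,-0.156,0,0,0,1]]'
```

```text
t: 6.62
ee_pos: [440.9, -176.6, 105.2]
orientation: [3.138, -0.155, -0.001]
ft_force: [-3.5, 3.3, 8.5]
width: 11.3
grasp_force: 30.0
```

```bash
python3 -m inch '[[0,0.046,0.002,0,0,0,1],[0,0.093,0.008,0,0,0,1],[0,0.138,0.018,0,0,0,1],[0,0.182,0.032,0,0,0,1],[0,0.225,0.05,0,0,0,1],[0,0.267,0.071,0,0,0,1],[0,0.306,0.096,0,0,0,1],[0,0.343,0.125,0,0,0,1],[0,0.377,0.156,0,0,0,1],[0,0.377,0.156,0,0,0,1]]'
```

```text
t: 7.88
ee_pos: [435.6, -232.9, 80.8]
orientation: [3.138, -0.155, -0.001]
ft_force: [-3.9, 0.0, 0.0]
width: 11.4
grasp_force: 30.0
```

```bash
python3 -m inch '[[0,0.031,0.034,0,0,0,1],[0,0.06,0.071,0,0,0,1],[0,0.085,0.11,0,0,0,1],[0,0.106,0.152,0,0,0,1],[0,0.124,0.195,0,0,0,1],[0,0.138,0.239,0,0,0,1],[0,0.148,0.285,0,0,0,1],[0,0.154,0.331,0,0,0,1],[0,0.156,0.375,0,0,0,1],[0,0.156,0.375,0,0,0,1]]'
python3 - <<'E'
from h import *
im=ctrl.get_image('side');cv2.imwrite('pics/s2.png',cv2.resize(im[100:260,200:400,::-1],None,fx=3,fy=3))
E
```

```text
t: 9.12
ee_pos: [433.5, -256.5, 24.3]
orientation: [3.137, -0.154, 0.0]
ft_force: [-5.6, -2.8, -0.6]
width: 10.8
grasp_force: 30.0
```

View pics/s2.png

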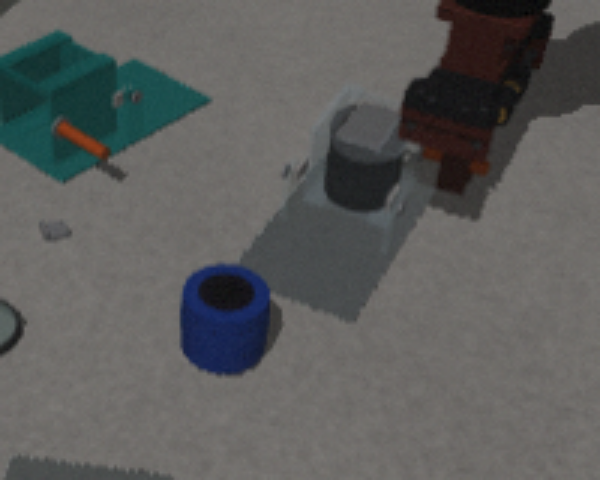

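The cradle now lies on the -y side with the grey cap on top of the lens, at crop (370,130). I'll press lightly, open the fingers, rise and check.

```bash
python3 -m inch '[[0,0,0.01,0,0,0,1],[0,0,0.01,0,0,0,1],[0,0,0.01,0,0,0,-1],[0,0,0.01,0,0,0,-1],[0,0,0.01,0,0,0,-1],[0,0,0.01,0,0,0,-1],[0,0,0.01,0,0,0,-1],[0,0,0.01,0,0,0,-1]]' && python3 -m inch '[[0,0,0,0,0,0,-1],[0,0,-0.1,0,0,0,-1],[0,0,-0.3,0,0,0,-1],[0,0,-0.6,0,0,0,-1],[0,0,-0.9,0,0,0,-1],[0,0,-0.9,0,0,0,-1],[0,0,-0.9,0,0,0,-1]]'
python3 - <<'E'
from h import *
im=ctrl.get_image('side');cv2.imwrite('pics/s3.png',cv2.resize(im[100:260,200:400,::-1],None,fx=3,fy=3))
b=bar(im,(345,160));print(b);print(*[atz('side',q,44) for q in b[:3]])
E
```

```text
t: 10.18
ee_pos: [433.6, -255.8, 23.5]
orientation: [3.138, -0.155, 0.0]
ft_force: [0.3, -0.6, 0.0]
width: 68.0
grasp_force: 0.0
t: 11.05
ee_pos: [433.2, -255.7, 158.8]
orientation: [3.138, -0.155, 0.001]
ft_force: [-0.3, -0.7, 0.2]
width: 87.8
grasp_force: 0.0
(array([351.3258427 , 153.82022472]), array([340.34484151, 150.42654955]), array([362.16201129, 157.16913942]), 89)
[ 435.28801257 -259.18083591   44.        ] [ 463.35618958 -262.19150943   44.        ] [ 408.20377516 -256.29933345   44.        ]
```

View pics/s3.png

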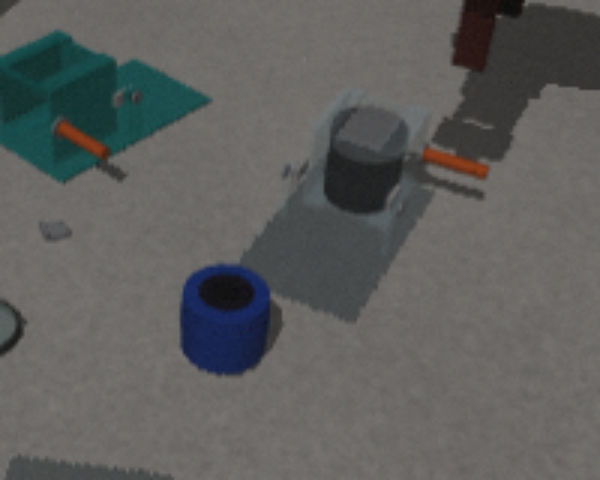

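The cradle is fully over, with the handle at crop (455,163), the cap seated on top of the lens and the robot clear of everything. I'm handing in.

```bash
python3 -c "
from workcell import ctrl
print(ctrl.close_job())"
```

```text
the job is handed in; nothing more can be done
None
```

I swung the black lens's cradle fully over by its orange handle and held it all the way down before letting go. In the last picture the lens lies upside down with the grey cap on top. The silver lens was left alone, and the job is handed in; no verdict came back.

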